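# Fit the keyed drive cog on the instrument's hub

### The arm

A 6-joint arm with a two-finger parallel gripper is mounted at the origin on the work surface. World frame = base frame: x ahead of the robot, y to its left, z up, the work surface at z = 0. Lengths are in mm, angles in rad, forces in N, time in s.
With the tool pointing down it reaches from about 400 to 925 mm from the base axis. Payload 12.5 kg.
Tool frame: the origin (TCP) lies between the finger pads; the fingertips stand 25 mm ahead of it and the grasp point (between the pads) lies 6 mm ahead of it; z points along the fingers, y is the line along which they close (so a half turn about z gives the same grasp; the last joint's range is limited). The gripper opens to 95 mm and grips with 3 to 60 N. Pads are 20 mm wide; open, the fingers measure 119 mm over their backs; the gripper's body (75 mm by 180 mm) begins 59 mm behind the grasp point.
Start: joints at [-1.363, 0.491, 1.559, -0, 1.092, -0.106], TCP at [192.945, -594.488, 239.661] pointing down, gripper open.
Joint ranges: [-3.1, 3.1], [-0.84, 2.19], [0.05, 2.79], [-1.13, 4.28], [0.06, 2.93], [-2.69, 2.69]. Speed limits (rad/s): [2.22, 2.22, 2.79, 3.14, 3.14, 3.14].

### API

Orientations are given as [roll, pitch, yaw] about the fixed x, y, z axes, in that order (R = Rz(yaw) Ry(pitch) Rx(roll)).
In Python, from cell import state, read_camera, job_done, cut_out gives the robot as it stands. The module is installed in compiled form; this text tells all that it offers.
- The arm moves only by the tool jog_arm, never from a script. Its argument "motion" is a list of rows, each a list of 2 entries, a list of its own where there are three numbers: the shift along the tool's x, y, z in mm, then the turn about the tool's z in rad. A call has 1 to 5 rows; each row is the pose to reach, as a shift and turn from the pose commanded when the call began, along the tool's axes at that moment; what a row does not reach only later rows make up. A row lasts 1/10 s, in which the tool goes at most 50 mm and 8.59 degrees, less where a joint would pass 70% of its speed; a pose out of reach is approached as far as the arm can. A call with a gripper value outside its range is refused whole. "grip" is the closure, from 0 (fully open) to 1 (shut), set as the call begins (left out, the last holds). The fingers move at their own pace and stop on an object; the grip force is fixed at half the most. Time passes only in rows, so rows that repeat a pose let the fingers close. It gives the time, the measured TCP pose, the force, the opening and the grip force at its end, in the units of the state.
- state(): the state, without advancing time (a new reading comes with each control period).
- read_camera(name): name is "scene" or "side" or "wrist"; returns a dict with "img" (384x512x3 uint8, blue, green, red), "vertical_fov" (degrees; the focal length in pixels is half the picture's height over the tangent of half this angle, whatever the lens; pixels are square), "cx", "cy" (the principal point, pixels), "k1" (the pictures are not rectified: a ray, as slopes to the right and down, at radius r is drawn at 1 + k1 r^2 times it, then the intrinsics apply), "extrinsics" (4x4, takes a point from camera to world coordinates). Camera axes: x right, y up, looking along -z (the intrinsics and any distortion apply to the point x, -y, -z); pixel columns grow to the right and rows downward; lengths in mm; the calibration is good to about 2 mm. A picture is of the moment at which its call begins. There is no depth.
- job_done(): hands the job in; it is judged then, once.
Trained networks look in a picture, given as the dict that the camera call returned (one of the last four; its "shot" number tells which), for a name from the list of things; names that differ only in an ending like _2 or _b are one class to them, and where a whole thing is asked for, a point or a joint stands for the part that bears it (a point fixed in the world has none). Each returns a list of dicts, best first, with "p" (0 to 1); they miss things now and then, are a little off and sometimes report something else, mostly with a low value. They report only what shows in the picture. A call takes as long as a camera call. They do not tell look-alikes from the thing itself.
- cut_out(name, picture): "region" (384x512 bool, what is visible of it) and "box" ([left, top, right, bottom] in pixels, round what is visible of it).
The state is a dict: "t": time; "joints": joint angles; "qvel": joint speeds; "tau": joint torques, N m; "eef_pos": TCP position; "tcp_rot": TCP orientation; "ft_force": force on the tool from outside, world axes, zero at the start; "moment": the same for the moment, N m; "opening": opening from 0.0 (shut) to 1.0 (fully open); "grip_force": force on a finger pad.
Only numpy, scipy, OpenCV 4.12 (cv2) and the standard library are available. Lean on these libraries where they do the work, as an engineer would, in place of code of your own. Each camera call takes 0.05 s, during which the arm holds its last target. There are 200 camera calls.

### The job

Fit the orange cog onto the keyed hub of the wooden instrument case: turn it so that its open slot faces the hub's red key, slide it down until it lies fully home on the panel, and let go. Leave the blue and the yellow cog where they lie.

Things in the scene. Friction and masses are not known exactly. Their poses are not given: they have to be found in the camera images.
- orange_cog: loose orange cog, 60 to 110 g, flat on the table: toothed disc 74 mm across, 12 thick, and on it a boss 46 across; 40 tall in all. Bore 31 right through. One open slot 14 wide, full height, from the bore out to 23 from the axis, cuts the boss wall; black mark just outside it. Origin: axis, underside; x to the slot (starts within 40 deg of world x), z up. Grip the boss along y (46 mm)
- hub: fixed steel hub on the panel of a wooden case 50 mm tall (14 mm knobs 100 mm off): 27 mm across to height 16, then a cone to 12 across at height 34. Red key at one side: 10 wide, out to 20 from the axis, 23 high, top rounded. Origin: axis, at panel level; x to the key (within 50 deg of world x), z up. Cog home: its origin and x on these; 2 mm play all round. Grey disc marks the seat
- blue_cog: loose blue cog of the same size as the orange one, but with a plain round bore and no slot: a bystander, not to be used. Origin: on the axis at the underside
- yellow_cog: loose yellow cog of the same size as the orange one, but with a plain round bore and no slot: a bystander, not to be used. Origin: on the axis at the underside
Mind the look-alikes: they are no part of the job. Leave any green look-alike of the orange_cog alone.

How it is judged:
By the outcome, as a careful person would: the job done as asked, in the order asked, and still so for the second after the job is handed in, with the robot touching nothing.
It also fails if it takes over 35 s, if anything falls off the work surface, if the arm or the gripper's body presses on something with over 40 N, if the wrist force passes 120 N, or if a joint passes its speed limit or range.

## Working session

There is one attempt and no reset: what is moved stays moved. The work goes in short steps, Python scripts to look and compute and a tool call to move; the robot and the scene stay as the last step left them, time stands still between calls to the robot, and variables do not carry over. Pictures are saved under pics/ and viewed, at most 10 in all, crops included, and the job is handed in when it is done.

Besides the shell and the picture viewer there is one more tool, called after ">>>" as name(argument=value, ...), one argument or row to a line, values as JSON. jog_arm: Moves the arm, as the interface text tells. Its arguments: {"type":"object","properties":{"motion":{"type":"array"},"grip":{"type":"number"}},"required":["motion"]}

```bash
mkdir -p pics
cat > h.py <<'E'
import numpy as np, cv2
from cell import state, read_camera, job_done, cut_out
def K(p):
    f=192/np.tan(np.radians(p["vertical_fov"])/2)
    return np.array([[f,0,p["cx"]],[0,f,p["cy"]],[0,0,1.]])
def toplane(p,uv,z):
    k=K(p); d=(np.asarray(uv,float)-k[:2,2])/k[0,0]
    s=d.copy()
    for _ in range(30): s=d/(1+p["k1"]*(s**2).sum(-1,keepdims=True))
    c=np.concatenate([s[...,:1],-s[...,1:],-np.ones_like(s[...,:1])],-1)
    E=np.array(p["extrinsics"]); w=c@E[:3,:3].T; o=E[:3,3]
    return o+w*((z-o[2])/w[...,2:])
def proj(p,X):
    E=np.array(p["extrinsics"]); c=(np.atleast_2d(X)-E[:3,3])@E[:3,:3]
    s=np.c_[c[:,0]/-c[:,2],-c[:,1]/-c[:,2]]
    s=s*(1+p["k1"]*(s**2).sum(1,keepdims=True)); k=K(p)
    return s*k[0,0]+k[:2,2]
E
python3 - <<'E'
from h import *
ims=[]
s=state();print(s["t"],s["eef_pos"],s["tcp_rot"])
for c in ["scene","side","wrist"]:
    p=read_camera(c); im=p["img"].copy(); print(c,np.array(p["extrinsics"])[:3,3].round(),p["vertical_fov"],p["k1"])
    for n in ["orange_cog","hub"]:
        for r in cut_out(n,p)[:4]:
            b=r["box"];u=((b[0]+b[2])/2,(b[1]+b[3])/2)
            print(n,round(r["p"],2),np.round(b),toplane(p,u,20 if n[0]=="o" else 65).round())
    cv2.imwrite(f"pics/{c}0.png",im); 
    ims.append(im)
cv2.imwrite("pics/both0.png",np.vstack([np.hstack(ims[:2])])[:, :][:,:] if 0 else cv2.resize(np.hstack(ims[:2]),(800,300)))
E
```

```text
0.0 [ 192.90039185 -594.25396524  239.05301208] [-3.14046692e+00 -1.15961399e-04  3.13804887e-01]
scene [1006. -362.  721.] 49.61645927070175 0.03151419019198866
orange_cog 0.92 [227. 202. 263. 238.] [ 575. -116.   20.]
orange_cog 0.61 [195. 168. 224. 202.] [ 452. -131.   20.]
hub 0.8 [335. 137. 369. 158.] [566. 171.  65.]
side [ 476. -657.  618.] 53.21287890672999 -0.07603874089810062
orange_cog 0.94 [252. 220. 288. 251.] [ 569. -125.   20.]
orange_cog 0.85 [194. 225. 227. 259.] [ 447. -134.   20.]
hub 0.57 [238. 131. 268. 150.] [558. 162.  65.]
wrist [ 267. -570.  384.] 67.78862785506234 -0.00909176569307145
```

View pics/scene0.png

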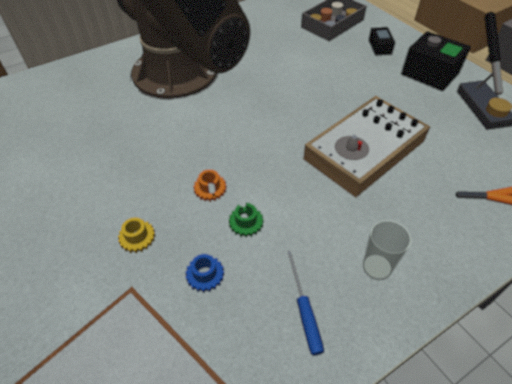

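View pics/side0.png

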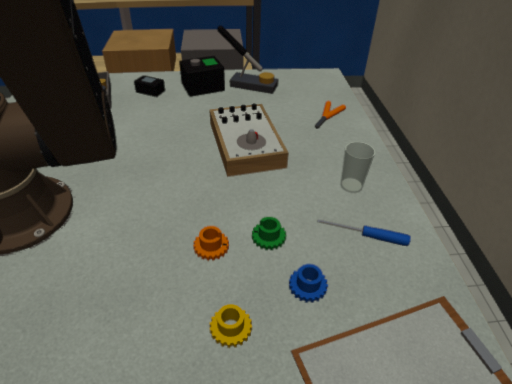

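The scene view shows the orange cog at (210,185) with its slot facing the viewer. The green look-alike is at (246,220), and the hub is at (352,146) with its red key to the right. The side view agrees: orange at (211,242), hub at (250,140). The network's best "orange" hit is the green cog, so I use the second, near (449,-132).

>>> jog_arm(
  motion=[
    [[48,-10,0],0],
    [[96,-35,0],0],
    [[130,-72,0],0],
    [[155,-115,0],0],
    [[180,-155,0],0],
  ],
  grip=0,
)

```text
t: 0.95
eef_pos: [316.5, -390.5, 239.5]
tcp_rot: [3.141, -0.0, 0.314]
ft_force: [0.7, -0.1, 1.2]
opening: 1.001
grip_force: 0.0
```

>>> jog_arm(
  motion=[
    [[198,-208,40],0],
    [[198,-208,40],0],
    [[198,-208,40],0],
    [[198,-208,40],0],
    [[198,-208,40],0],
  ],
)

```text
t: 1.45
eef_pos: [423.7, -167.3, 205.2]
tcp_rot: [3.141, -0.001, 0.313]
ft_force: [-0.1, -0.8, 0.2]
opening: 1.001
grip_force: 0.0
```

Run:
```python
from h import *
p=read_camera("wrist"); s=state(); print(s["eef_pos"],s["joints"],np.array(p["extrinsics"]).round(2))
cv2.imwrite("pics/w1.png",p["img"]); np.save("w1.npy",p,allow_pickle=True)
for r in cut_out("orange_cog",p):
    print(r["p"],r["box"])
```

```text
[ 425.11748723 -161.88591185  204.29845135] [-5.09926647e-01  2.99039669e-01  2.00209239e+00  1.70935836e-03
  8.41440706e-01  7.42954639e-01] [[ 3.1000e-01  9.2000e-01  2.6000e-01  4.9716e+02]
 [-9.5000e-01  3.0000e-01  8.0000e-02 -1.4320e+02]
 [-0.0000e+00 -2.7000e-01  9.6000e-01  3.4935e+02]
 [ 0.0000e+00  0.0000e+00  0.0000e+00  1.0000e+00]]
0.59 [217.6, 0.0, 281.0, 70.9]
0.58 [200.6, 118.2, 263.5, 178.8]
```

View pics/w1.png

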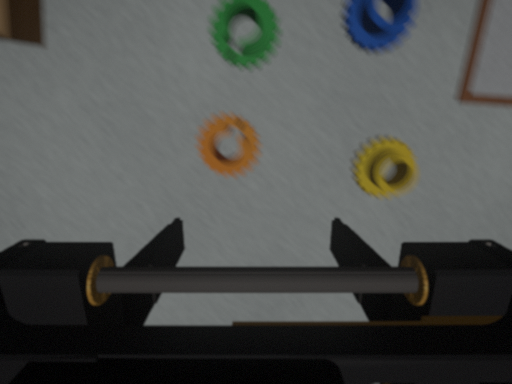

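The orange cog is at (230,147) in the wrist view, with its slot towards the top and slightly right. I'll build a rectified crop and fit the axis and slot direction.

```bash
cat >> h.py <<'E'
def ortho(p,c,z,half=50,s=4):
    n=int(2*half*s); a=(np.arange(n)+.5)/s-half
    X,Y=np.meshgrid(c[0]+a,c[1]-a)   # x right, y up
    uv=proj(p,np.c_[X.ravel(),Y.ravel(),np.full(X.size,z)]).reshape(n,n,2).astype(np.float32)
    return cv2.remap(p["img"],uv[...,0],uv[...,1],cv2.INTER_LINEAR)
def orange(im,lo=5,hi=18):
    h=cv2.cvtColor(im,cv2.COLOR_BGR2HSV); return cv2.inRange(h,(lo,120,60),(hi,255,255))
E
python3 - <<'E'
from h import *
p=np.load("w1.npy",allow_pickle=True).item()
m=orange(p["img"]); m[:100]=0; m[200:]=0
ct=max(cv2.findContours(m,0,1)[0],key=cv2.contourArea)[:,0]
for z in (0,6,12):
    w=toplane(p,ct,z)[:,:2].astype(np.float32); print(z,cv2.minEnclosingCircle(w))
c=np.array(cv2.minEnclosingCircle(toplane(p,ct,9)[:,:2].astype(np.float32))[0]); print(c)
o=[]
for z in (12,40):
    i=ortho(p,c,z,42,4.7)
    for r in ((37,) if z==12 else (15.5,23)):
        cv2.circle(i,(int(42*4.7),)*2,int(r*4.7),(255,0,0),1)
    o.append(i)
cv2.imwrite("pics/o1.png",np.hstack(o))
E
```

```text
0 ((447.54937744140625, -122.78682708740234), 35.567073822021484)
6 ((448.4013366699219, -123.13732147216797), 34.956298828125)
12 ((449.25341796875, -123.48780822753906), 34.34537124633789)
[ 448.8274231  -123.31265259]
```

View pics/o1.png

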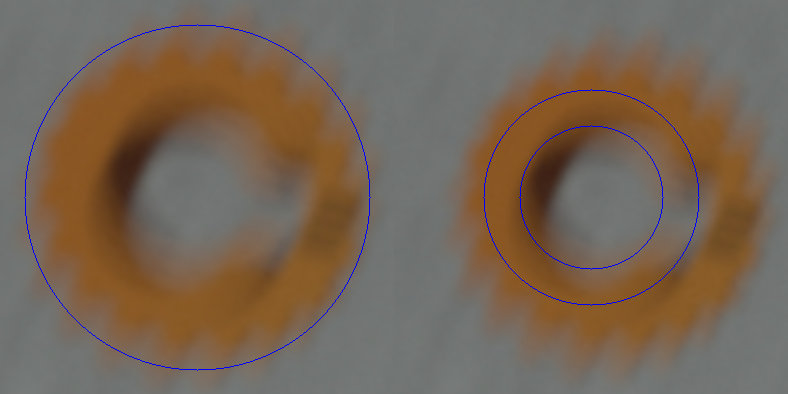

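The slot points at about -9.5° (yaw -0.166), the axis is near (449,-123), and the size checks out. I'll move closer at that yaw.

>>> jog_arm(
  motion=[
    [[0,-20,30],0.13],
    [[0,-47,60],0.26],
    [[0,-47,85],0.39],
    [[0,-47,85],0.48],
    [[0,-47,85],0.48],
  ],
)

```text
t: 2.05
eef_pos: [408.5, -124.8, 119.8]
tcp_rot: [-3.141, 0.001, -0.168]
ft_force: [0.1, -0.4, -0.2]
opening: 0.998
grip_force: 0.0
```

Run:
```python
from h import *
read_camera("wrist");p=read_camera("wrist"); s=state(); print(s["t"],s["eef_pos"],s["tcp_rot"])
np.save("w2.npy",p,allow_pickle=True)
m=orange(p["img"]); n,l,st,_=cv2.connectedComponentsWithStats(m); k=1+st[1:,4].argmax(); print(st[k])
m=(l==k).astype(np.uint8)
ct=max(cv2.findContours(m,0,1)[0],key=cv2.contourArea)[:,0]
for z in (0,6,12):
    w=toplane(p,ct,z)[:,:2].astype(np.float32); print(z,cv2.minEnclosingCircle(w),cv2.fitEllipse(w))
c=np.array(cv2.minEnclosingCircle(toplane(p,ct,6)[:,:2].astype(np.float32))[0]); print(c)
o=[]
for z in (12,40):
    i=ortho(p,c,z,42,4.7)
    for r in ((37,) if z==12 else (15.5,23)):
        cv2.circle(i,(int(42*4.7),)*2,int(r*4.7),(255,0,0),1)
    o.append(i)
cv2.imwrite("pics/o2.png",np.hstack(o))
```

```text
2.15 [ 408.82022701 -124.95658974  120.44732335] [ 3.14125718e+00 -7.43441201e-04 -1.63917627e-01]
[ 214  114   82   82 3742]
0 ((444.95965576171875, -128.0886993408203), 38.115882873535156) ((445.0812683105469, -128.12484741210938), (72.07887268066406, 72.29570770263672), 173.25247192382812)
6 ((445.86883544921875, -128.29750061035156), 37.25071716308594) ((445.9877624511719, -128.33282470703125), (70.44270324707031, 70.65461730957031), 173.25242614746094)
12 ((446.7780456542969, -128.50633239746094), 36.385536193847656) ((446.8942565917969, -128.54080200195312), (68.80653381347656, 69.0135269165039), 173.25222778320312)
[ 445.86883545 -128.29750061]
```

View pics/o2.png

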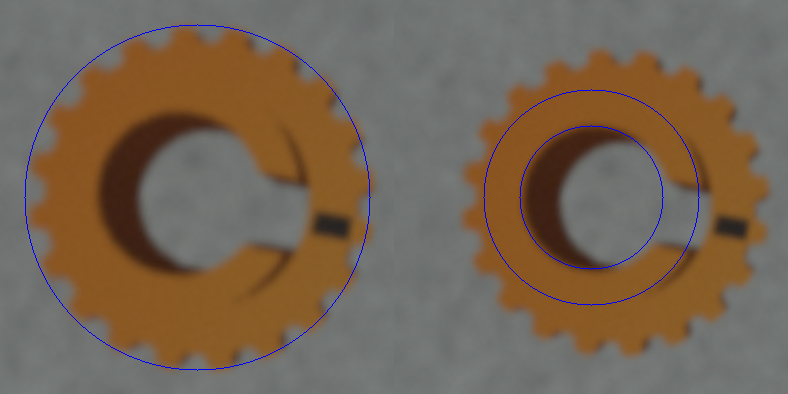

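Sharp now: the disc fits 37 mm at axis (446.4,-128.4). The black mark at (332,226) in the left crop, with the centre at (199,198), gives a slot yaw of about -0.205. Next I descend and grip.

>>> jog_arm(
  motion=[
    [[19,-1.5,0],0.02],
    [[37.5,-3,20],0.04],
    [[37.5,-3,50],0.04],
    [[37.5,-3,79.5],0.04],
    [[37.5,-3,79.5],0.04],
  ],
)

```text
t: 2.65
eef_pos: [445.2, -127.6, 38.7]
tcp_rot: [-3.141, 0.004, -0.205]
ft_force: [0.9, -0.2, 0.4]
opening: 1.0
grip_force: 0.0
```

>>> jog_arm(
  motion=[
    [[0,0,0],0],
    [[0,0,0],0],
    [[0,0,0],0],
    [[0,0,0],0],
    [[0,0,0],0],
  ],
  grip=1,
)

```text
t: 3.15
eef_pos: [446.3, -127.8, 41.3]
tcp_rot: [3.141, -0.001, -0.206]
ft_force: [-0.8, -0.4, 0.4]
opening: 0.64
grip_force: 0.0
```

>>> jog_arm(
  motion=[
    [[0,0,0],0],
    [[0,0,0],0],
    [[0,0,0],0],
    [[0,0,0],0],
    [[0,0,0],0],
  ],
)

```text
t: 3.65
eef_pos: [446.1, -127.7, 40.8]
tcp_rot: [3.141, -0.0, -0.206]
ft_force: [-0.2, -0.0, 4.9]
opening: 0.481
grip_force: 30.0
```

Gripped: the opening of 0.481 is 45.7 mm, which matches the boss. Now lift and carry to a viewing pose near the hub.

>>> jog_arm(
  motion=[
    [[0,0,-30],0],
    [[0,0,-70],0],
    [[0,-15,-110],-0.1],
    [[0,-50,-140],-0.2],
    [[0,-95,-160],-0.3],
  ],
)

```text
t: 4.15
eef_pos: [465.9, -34.5, 202.7]
tcp_rot: [3.141, -0.002, 0.095]
ft_force: [1.1, -0.4, -1.1]
opening: 0.483
grip_force: 30.0
```

>>> jog_arm(
  motion=[
    [[-15,-45,0],-0.06],
    [[-35,-85,0],-0.12],
    [[-45,-130,0],-0.18],
    [[-49,-174,0],-0.24],
    [[-49,-174,0],-0.3],
  ],
)

```text
t: 4.65
eef_pos: [398.9, 137.7, 200.6]
tcp_rot: [-3.141, 0.0, 0.401]
ft_force: [-0.1, -0.5, 0.2]
opening: 0.48
grip_force: 30.0
```

I got the sign of that x shift wrong, so the arm is about 108 mm short of the viewing pose. Correcting.

>>> jog_arm(
  motion=[
    [[34,12,0],0],
    [[68,25,0],0],
    [[101,37,0],0],
    [[101,37,0],0],
  ],
)

```text
t: 5.05
eef_pos: [511.2, 138.6, 200.0]
tcp_rot: [3.141, -0.001, 0.393]
ft_force: [-1.3, -0.3, -1.2]
opening: 0.48
grip_force: 30.0
```

Run:
```python
from h import *
for _ in range(4): p=read_camera("wrist")
s=state(); print(s["t"],s["eef_pos"],s["tcp_rot"])
np.save("w3.npy",p,allow_pickle=True)
cv2.imwrite("pics/w3.png",p["img"])
for r in cut_out("hub",p): print(r["p"],r["box"])
```

```text
5.25 [506.9351376  138.48198793 200.28163725] [-3.14134843e+00  1.35901428e-03  3.93904083e-01]
0.67 [196.0, 85.2, 273.7, 165.1]
```

View pics/w3.png

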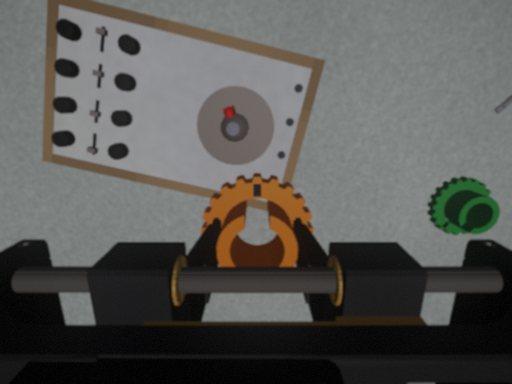

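The hub is at (234,127) with the red key at (229,112). The cog in hand has its mark at (257,190), so it lines up with the tool's x. I'll fit the grey disc, the key and the cog in hand.

Run:
```python
from h import *
from scipy.optimize import least_squares
p=np.load("w3.npy",allow_pickle=True).item()
c0=toplane(p,[[235,125]],50)[0,:2]; print("c0",c0)
i=ortho(p,c0,50,50,4); g=cv2.cvtColor(i,cv2.COLOR_BGR2GRAY)
# grey disc edge: strongest radial gradient
def edges(g,c,lo,hi,s=4,half=50):
    out=[]
    gb=cv2.GaussianBlur(g,(0,0),2).astype(np.float32)
    for a in np.radians(np.arange(0,360,3)):
        r=np.arange(lo,hi,.25); x=((c[0]+r*np.cos(a)+half)*s-.5).astype(np.float32); y=((half-(c[1]+r*np.sin(a)))*s-.5).astype(np.float32)
        v=cv2.remap(gb,x[None],y[None],1)[0]; d=np.diff(v); k=d.argmax(); out.append([c[0]+r[k]*np.cos(a),c[1]+r[k]*np.sin(a)])
    return np.array(out)
e=edges(g,(0,0),26,44)
f=least_squares(lambda q:np.hypot(*(e-q[:2]).T)-q[2],[0,0,37],loss="soft_l1").x; print("disc",c0+f[:2],f[2])
C=c0+f[:2]
h=cv2.cvtColor(p["img"],cv2.COLOR_BGR2HSV); m=(cv2.inRange(h,(0,120,60),(5,255,255))|cv2.inRange(h,(172,120,60),(180,255,255)))
m[:80]=0;m[150:]=0;m[:,:190]=0;m[:,280:]=0
uv=np.argwhere(m)[:,::-1].astype(float); print(len(uv),uv.mean(0))
for z in (66,70,73):
    w=toplane(p,uv,z)[:,:2]; d=w.mean(0)-C; print(z,d,np.hypot(*d),np.degrees(np.arctan2(d[1],d[0])))
# cog in hand
s=state(); t=np.array(s["eef_pos"]); zt=t[2]-40.8+12
mo=orange(p["img"]); ct=max(cv2.findContours(mo,0,1)[0],key=cv2.contourArea)[:,0].astype(float); ct=ct[(ct[:,1]<215)]
w=toplane(p,ct,zt)[:,:2]
yaw=s["tcp_rot"][2]; X=np.array([np.cos(yaw),np.sin(yaw)]);Y=np.array([np.sin(yaw),-np.cos(yaw)])
L=np.c_[(w-t[:2])@X,(w-t[:2])@Y]; L=L[(np.hypot(*L.T)>28)]
f=least_squares(lambda q:np.hypot(*(L-q[:2]).T)-35.3,[0,0],loss="soft_l1").x; print("cog in tool",f,len(L),np.hypot(*(L-f).T).max(), zt)
mk=toplane(p,[[257,190]],zt)[0,:2]-t[:2]; mk=np.array([mk@X,mk@Y])-f; print("mark rel",mk,np.degrees(np.arctan2(mk[1],mk[0])), "yaw",np.degrees(yaw))
a=ortho(p,C,50,45,4.3)
b=ortho(p,C,66,45,4.3)
for im,r in((a,37),(b,13.5)): cv2.circle(im,(int(45*4.3),)*2,int(r*4.3),(255,0,0),1)
cv2.imwrite("pics/o3.png",np.hstack([a,b]))
```

```text
c0 [556.79751116 183.32809452]
disc [555.56367441 182.67375238] 38.56206334358401
112 [228.84821429 111.91964286]
66 [11.36610344  9.53731822] 14.837410356959246 40.00007399239386
70 [11.53689279  9.19450285] 14.752585460253078 38.5536284141561
73 [11.6649848   8.93739132] 14.695197648961294 37.45834538803567
cog in tool [ 2.50587104 -0.26942878] 148 37.58587880127357 171.71177241302973
mark rel [27.01222329  0.17361373] 0.36824798862487085 yaw 22.572289401602788
```

View pics/o3.png

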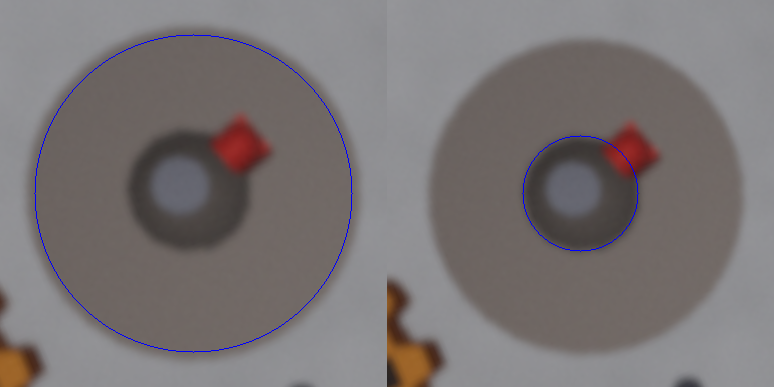

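The 27 mm cylinder and grey disc agree on an axis of (555.6,182.7), with the key at about 39.5° (0.69 rad). I'll turn to that yaw and lower beside the hub, so one close picture shows the cog and hub at similar depth.

>>> jog_arm(
  motion=[
    [[-5,-1.5,20],-0.1],
    [[-5,-1.5,50],-0.2],
    [[-5,-1.5,79],-0.296],
    [[-5,-1.5,79],-0.296],
    [[-5,-1.5,79],-0.296],
  ],
)

```text
t: 5.8
eef_pos: [502.5, 138.1, 122.2]
tcp_rot: [-3.141, 0.0, 0.687]
ft_force: [-0.3, 0.5, -0.4]
opening: 0.482
grip_force: 30.0
```

```bash
cat > m4.py <<'E'
from h import *
for _ in range(3): p=read_camera("wrist")
s=state(); print(s["t"],s["eef_pos"],s["tcp_rot"],s["ft_force"])
np.save("w4.npy",p,allow_pickle=True); np.save("s4.npy",s,allow_pickle=True)
t=np.array(s["eef_pos"]); yaw=s["tcp_rot"][2]; X=np.array([np.cos(yaw),np.sin(yaw)]);Y=np.array([np.sin(yaw),-np.cos(yaw)])
def draw(im,c,r,z):
    a=np.linspace(0,2*np.pi,120); P=np.c_[c[0]+r*np.cos(a),c[1]+r*np.sin(a),np.full(120,z)]
    cv2.polylines(im,[np.round(proj2(P)).astype(int)],True,(255,0,0),1)
S=3; u0,v0=130,60
proj2=lambda P:(proj(p,P)-[u0,v0])*S
im=cv2.resize(p["img"][v0:v0+200,u0:u0+260],None,fx=S,fy=S,interpolation=cv2.INTER_CUBIC)
H=np.array([555.6,182.7]); draw(im,H,13.5,66); draw(im,H,6,84)
zb=t[2]-40.8; cg=t[:2]+1.3*X; draw(im,cg,37,zb+12); draw(im,cg,23,zb+40); draw(im,cg,15.5,zb+40)
cv2.line(im,*[tuple(int(v) for v in q) for q in proj2(np.c_[[H,H+20*X],[66,66]])],(0,255,0),1)
cv2.line(im,*[tuple(int(v) for v in q) for q in proj2(np.c_[[cg,cg+37*X],[zb+12]*2])],(0,255,0),1)
cv2.imwrite("pics/w4.png",im)
E
python3 m4.py
```

```text
5.95 [503.24583247 138.12293516 123.1198723 ] [ 3.14031123e+00 -1.94396396e-03  6.88149094e-01] [-0.60251047  0.72083803  0.01975539]
```

View pics/w4.png

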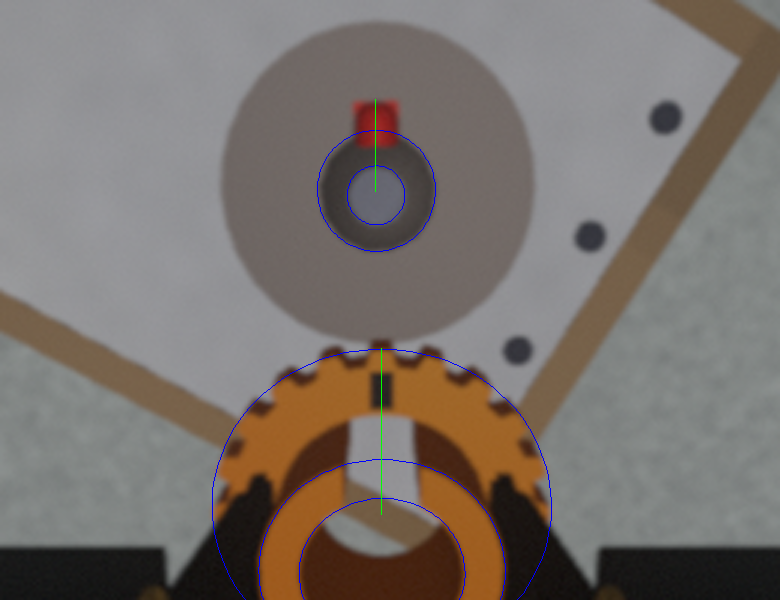

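Everything lines up within about 1 mm: the hub circles sit on the hub at (376,190), the key is on the green line, and the cog rim, mark and slot fit their overlays. Now raise, move over, and lower.

>>> jog_arm(
  motion=[
    [[5,0,-15],0],
    [[38,-0.6,-17],0],
    [[67.4,-1.2,-15],0],
    [[67.4,-1.2,-15],0],
    [[67.4,-1.2,-5],0],
  ],
)

```text
t: 6.45
eef_pos: [554.3, 182.1, 127.9]
tcp_rot: [3.14, -0.002, 0.69]
ft_force: [-0.3, -0.5, -0.3]
opening: 0.48
grip_force: 30.0
```

>>> jog_arm(
  motion=[
    [[0,0,3],0],
    [[0,0,7],0],
    [[0,0,11],0],
    [[0,0,15],0],
    [[0,0,15],0],
  ],
)

```text
t: 6.95
eef_pos: [553.7, 181.6, 111.1]
tcp_rot: [-3.141, 0.001, 0.69]
ft_force: [-1.2, -0.5, -0.7]
opening: 0.482
grip_force: 30.0
```

>>> jog_arm(
  motion=[
    [[0,0,3],0],
    [[0,0,6],0],
    [[0,0,9],0],
    [[0,0,12],0],
    [[0,0,14],0],
  ],
)

```text
t: 7.45
eef_pos: [553.9, 181.8, 97.3]
tcp_rot: [-3.142, 0.0, 0.69]
ft_force: [0.3, -0.5, -1.0]
opening: 0.485
grip_force: 30.0
```

Nothing touching yet: it's past the key top and has 6 mm to go.

>>> jog_arm(
  motion=[
    [[0,0,2],0],
    [[0,0,4],0],
    [[0,0,5.5],0],
    [[0,0,6.5],0],
    [[0,0,6.5],0],
  ],
)

```text
t: 7.95
eef_pos: [553.9, 181.8, 91.0]
tcp_rot: [3.142, 0.0, 0.69]
ft_force: [-0.0, -0.7, -1.2]
opening: 0.481
grip_force: 30.0
```

>>> jog_arm(
  motion=[
    [[0,0,0.5],0],
    [[0,0,1],0],
    [[0,0,1],0],
  ],
)

```text
t: 8.25
eef_pos: [554.0, 181.8, 90.8]
tcp_rot: [3.141, -0.0, 0.69]
ft_force: [-2.8, -0.9, 6.8]
opening: 0.483
grip_force: 30.0
```

Panel contact, 6.8 N at the expected home height. Release, then rise.

>>> jog_arm(
  motion=[
    [[0,0,0],0],
    [[0,0,0],0],
    [[0,0,0],0],
    [[0,0,0],0],
    [[0,0,0],0],
  ],
  grip=0.1,
)

```text
t: 8.75
eef_pos: [554.0, 181.8, 90.0]
tcp_rot: [3.142, 0.0, 0.69]
ft_force: [-0.3, 0.1, 0.3]
opening: 0.846
grip_force: 0.0
```

>>> jog_arm(
  motion=[
    [[0,0,0],0],
    [[0,0,-20],0],
    [[0,0,-50],0],
    [[-20,0,-90],0],
    [[-50,0,-110],0],
  ],
)

```text
t: 9.25
eef_pos: [516.2, 150.3, 202.5]
tcp_rot: [3.14, -0.003, 0.691]
ft_force: [0.3, -0.3, 0.2]
opening: 0.898
grip_force: 0.0
```

Run:
```python
from h import *
for _ in range(3): p=read_camera("wrist")
q=read_camera("side"); s=state(); print(s["t"],s["eef_pos"],s["opening"],s["ft_force"])
H=(555.6,182.7)
a=ortho(p,H,62,45,4.3); b=ortho(p,H,90,45,4.3)
cv2.circle(a,(193,193),int(37*4.3),(255,0,0),1); cv2.circle(b,(193,193),int(23*4.3),(255,0,0),1)
u=proj(q,[*H,70])[0].astype(int)
c=cv2.resize(q["img"][u[1]-35:u[1]+15,u[0]-50:u[0]+50],(774,387//2*2),interpolation=2)[:200+187]
cv2.imwrite("pics/end.png",cv2.resize(np.vstack([np.hstack([a,b]),c]),(580,580)))
```

```text
9.45 [515.51803798 149.89865726 200.61137822] 0.9005346894642207 [-0.35858894  0.70054864 -0.08454239]
```

View pics/end.png

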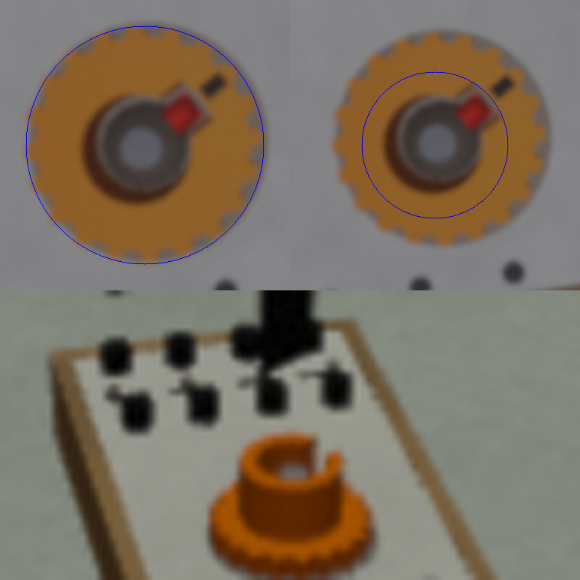

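The cog lies flat on the panel and its rim matches the 37 mm circle at home height. The red key at (182,114) is inside the slot, and the gripper is clear.

```bash
python3 -c "
from cell import job_done; print(job_done())"
```

```text
the job is handed in; nothing more can be done
None
```

The orange cog is fully home on the hub with its slot over the red key and released, the other cogs were left alone, and the job was handed in at about 9.5 s (no verdict was returned).

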